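# Hall organiser ready for the key handover

### The job

Get the hall organiser ready for handing over the house keys: pick up the steel padlock, lay it flat in the organiser's open drawer without dropping it, and slide the drawer fully shut. Then turn the revolving caddy on top until the square bin with the two door keys faces squarely to the front, over the drawer, and finish still gripping the caddy's top handle, holding it still there while the keys are taken out. Leave everything else on the table where it is.

Things in the scene. Friction and masses are not known exactly. Their poses are not given: they have to be found in the camera images.
- organiser: Hall organiser: fixed dark walnut base 210 mm deep (x), 190 wide (y), 64 high, with one drawer and a revolving caddy on top. Origin: centre of its underside, on the table. x points to its back, z up; its front (drawer side) looks along -x, roughly towards the robot. The base's front edge is at x -105 mm.
- drawer (a joint): How far the drawer is open (m): 0 shut (hard stop), 0.10 full travel, starts 0.080 to 0.092. Slides along the organiser's -x, 1 to 2 N friction, stays put. Floor 12 mm above the table, 152 mm wide inside. The open gap between the base's front edge (x -105 mm) and the inner side of the drawer front is as long as this value. Headroom when shut: up to 52 mm above the table, so things go in lying flat.
- drawer_face (a point): Middle of the outer face of the drawer's front, 25 mm above the table, moving with the drawer; axes as the organiser's. The panel is 12 mm thick, 188 wide, from 4 to 60 mm above the table, with a finger notch 56 mm wide, 14 deep in the middle of its top edge; no protruding handle. Drawer shut: this point is at x -117 mm, y 0 of the organiser.
- caddy: Revolving caddy: grey steel turntable 160 mm across with a square bin, four round cups (40 mm across, contents up to 180 mm above the table) and a middle post with handle. Origin on the turning axis (x +23 mm, y 0 of the organiser), 70 mm above the table. Turns endlessly either way, about 0.02 N m friction, stays put. Its -x points to the square bin: bin faces front when its axes agree with the organiser's.
- key_bin (a point): Middle of the mouth of the caddy's only square bin (50 x 50 x 45 mm, lower than the round cups, same grey), with two aluminium door keys standing in it, bows up to about 147 mm above the table. 51 mm from the turning axis, 123 mm above the table; turns with the caddy.
- caddy_handle (a point): Carry handle on the caddy's middle post: an upright dark wooden bar 14 mm thick (caddy x), 56 mm long (caddy y) and 30 mm high. Origin: its centre, on the turning axis, 208 mm above the table; axes as the caddy's. Gripped across its 14 mm thickness from above; nothing else on the caddy is higher than 180 mm.
- padlock_center (a point): Centre of the body of a loose steel padlock (about 0.1 kg) that lies flat on the table. The body is 30 mm long (x), 32 mm wide (y) and 16 mm thick (z, up), this point being 8 mm above the table; the shackle, 27 mm wide and 7 mm thick, reaches 35 mm from this point along +x, so that the padlock is 50 mm long in all.
- tumbler: Bystander: empty glass tumbler, 72 mm across, 95 mm high. Origin: centre of its underside.
- tape_roll: Bystander: roll of packing tape lying flat, 100 mm across, 48 mm high. Origin: centre of its underside.
- tape_measure: Bystander: black tape measure standing upright, 66 x 36 x 60 mm. Origin: centre of its underside.
- key_tray: Bystander: grey ceramic key tray, 160 x 110 x 24 mm. Origin: centre of its underside.
- fob: Bystander: blue plastic fob, 50 x 30 x 9 mm, lying in the key tray. Origin: underside.
- screwdriver: Bystander: screwdriver lying on the table, about 170 mm long.
- white_box: Bystander, fixed: white plastic box, 150 x 200 x 90 mm, with its flip-top lid propped open on the far side, about 240 mm high in all. Origin: centre of its underside.

How it is judged:
By the outcome, as a careful person would: the job done as asked, in the order asked, and still so for the second after the job is handed in, while the arm keeps its last pose, push and grip.
It also fails if it takes over 64 s, if anything falls off the work surface, if the arm or the gripper's body presses on something with over 40 N, if the wrist force passes 120 N, or if a joint passes its speed limit or range.

### The arm

A 6-joint arm with a two-finger parallel gripper is mounted at the origin on the work surface. World frame = base frame: x ahead of the robot, y to its left, z up, the work surface at z = 0. Lengths are in m, angles in degrees, forces in N, time in s.
With the tool pointing down it reaches from about 0.3 to 0.75 m from the base axis. Payload 8.5 kg.
Tool frame: the origin (TCP) lies at the very end of the fingers, on their centre line; the grasp point (between the pads) lies 19 mm behind it; z points along the fingers, y is the line along which they close (so a half turn about z gives the same grasp; the last joint's range is limited). The gripper opens to 85 mm and grips with 20 to 120 N. Pads are 22 mm wide; open, the fingers measure 114 mm over their backs; the gripper's body (76 mm by 85 mm) begins 54 mm behind the grasp point. The pads swing forward as they close: fully open they stand 13 mm farther back than shut.
Start: joints at [-88.024, 21.807, 74.336, -0, 83.858, -12.336], TCP at [0.136, -0.533, 0.204] pointing down, gripper open.
Joint ranges: [-178.18, 178.18], [-50.72, 133.34], [12.68, 142.11], [-81.47, 261.47], [9.98, 163.14], [-165.26, 165.26]. Speed limits (degrees/s): [136.94, 136.94, 180, 180, 180, 180].

### API

Orientations are given as a 3x3 rotation matrix whose columns are the frame's x, y, z axes.
In Python, from rig import env, imaging gives the robot as it stands. The module is installed in compiled form; this text tells all that it offers.
- The arm moves only by the tool arm_command, never from a script. Its arguments are lists of equal length, an entry for each row: "turn": the turn, a rotation vector about the tool's x, y, z in units of 5 degrees (1.0 is 5 degrees), a list of three; "xyz": the shift along the tool's x, y, z in units of 50 mm (1.0 is 50 mm), a list of three; "claw": the finger opening in mm, from 0 to 85.4. A call has 1 to 12 rows; each row shifts and turns the commanded pose from where the row before left it, along the tool's axes as they then stand; what a row does not reach is not made up. A row lasts 1/10 s, in which the tool goes at most 50 mm and 8.59 degrees, less where a joint would pass 70% of its speed; a pose out of reach is approached as far as the arm can. A call is refused whole if a number of a shift passes 1 or a number of a turn 1, either way. A call with a gripper value outside its range is refused whole. The fingers move at their own pace and stop on an object; "squeeze" is the grip in N (left out, the last holds). Time passes only in rows, so rows that do not move let the fingers close. It gives the time, the measured TCP pose, the force, the opening and the grip force at its end, in the units of the state.
- env.observe(): the state, without advancing time (a new reading comes with each control period).
- imaging.get_image(name): name is "side" or "top" or "wrist"; returns (picture, depth): 384x512x3 uint8, blue, green, red; 384x512 float32, m along the optical axis (not along the pixel's ray), 0 where there is no reading.
- imaging.camera_info(name): a dict with "camera_matrix" (3x3 intrinsics, pixels), "k1" (the pictures are not rectified: a ray, as slopes to the right and down, at radius r is drawn at 1 + k1 r^2 times it, then the intrinsics apply), "rvec" (rotation vector, rad) and "tvec" (3), from world to camera coordinates, as OpenCV has them. Camera axes: x right, y down, z forward; pixel columns grow to the right and rows downward; lengths in m; the calibration is good to about 2 mm. A picture is of the moment at which its call begins: read the wrist's pose just before it. camera_info takes no time and is no camera call; for the wrist camera it gives the pose at the moment of the call.
- env.close_job(): hands the job in; it is judged then, once.
The state is a dict: "time_s": time; "q": joint angles; "qvel": joint speeds; "joint_efforts": joint torques, N m; "position": TCP position; "tool_rot": TCP orientation; "ft_force": force on the tool from outside, world axes, zero at the start; "wrist_torque": the same for the moment, N m; "grip_width": finger opening in m; "gripper_force": force on a finger pad.
Only numpy, scipy, OpenCV 4.12 (cv2) and the standard library are available. Lean on these libraries where they do the work, as an engineer would, in place of code of your own. Each camera call takes 0.05 s, during which the arm holds its last target. There are 200 camera calls.

## Working session

There is one attempt and no reset: what is moved stays moved. The work goes in short steps, Python scripts to look and compute and a tool call to move; the robot and the scene stay as the last step left them, time stands still between calls to the robot, and variables do not carry over. Pictures are saved under pics/ and viewed, at most 10 in all, crops included, and the job is handed in when it is done.

Besides the shell and the picture viewer there is one more tool, called as name(argument=value, ...) on one line, values as JSON. arm_command: Moves the arm, as the interface text tells. Its arguments: {"type":"object","properties":{"turn":{"type":"array"},"xyz":{"type":"array"},"claw":{"type":"array"},"squeeze":{"type":"number"}},"required":["turn","xyz","claw"]}

```bash
mkdir -p pics
cat > h.py <<'E'
import numpy as np, cv2
from rig import env, imaging
def grab(n):
    ci=imaging.camera_info(n); im,d=imaging.get_image(n); return im,d,ci
def cloud(d,ci):
    K=np.array(ci["camera_matrix"],float);k=ci["k1"]
    h,w=d.shape; v,u=np.mgrid[:h,:w].astype(float)
    pts=np.stack([u.ravel(),v.ravel()],1)[:,None]
    n=cv2.undistortPoints(pts,K,np.array([k,0,0,0,0.]))[:,0]
    z=d.ravel(); P=np.c_[n*z[:,None],z]
    R,_=cv2.Rodrigues(np.array(ci["rvec"],float)); t=np.array(ci["tvec"],float).ravel()
    W=(P-t)@R; W[z==0]=np.nan
    return W.reshape(h,w,3)
E
python3 - <<'E'
from h import *
a=[]
for n in("side","top"):
    im,d,ci=grab(n); np.savez(n,im=im,d=d,W=cloud(d,ci)); a.append(im)
    cv2.imwrite(f"pics/{n}0.png",cv2.resize(im,(800,600)))
print(env.observe())
E
```

```text
{'time_s': 0.1, 'q': array([-8.80243757e+01,  2.18391356e+01,  7.43778714e+01,  1.84139778e-03,
        8.38567777e+01, -1.23335739e+01]), 'qvel': array([ 0.05581505, -0.10150221, -0.20117504, -0.05223957, -0.064618  ,
        0.09566835]), 'joint_efforts': array([ 1.74189361e-03, -4.49224484e+01, -2.31656778e+01, -2.36407213e-04,
        3.69940666e-03,  4.71385107e-06]), 'position': array([ 0.13595258, -0.53264741,  0.20316968]), 'tool_rot': array([[ 9.68976923e-01,  2.47151214e-01, -1.24606739e-05],
       [ 2.47151025e-01, -9.68976115e-01,  1.28812317e-03],
       [ 3.06287111e-04, -1.25124130e-03, -9.99999170e-01]]), 'ft_force': array([ 0.22358853, -0.55791045,  0.32014279]), 'wrist_torque': array([ 4.98354225e-05, -3.99330471e-02, -1.93623901e-02]), 'gripper_force': 0.0, 'grip_width': 0.08546853281883106}
```

View pics/top0.png

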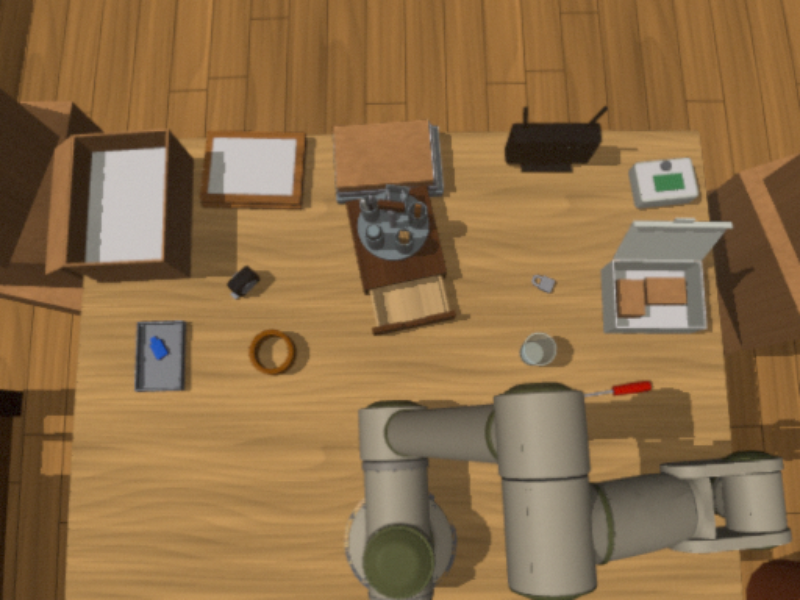

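View pics/side0.png

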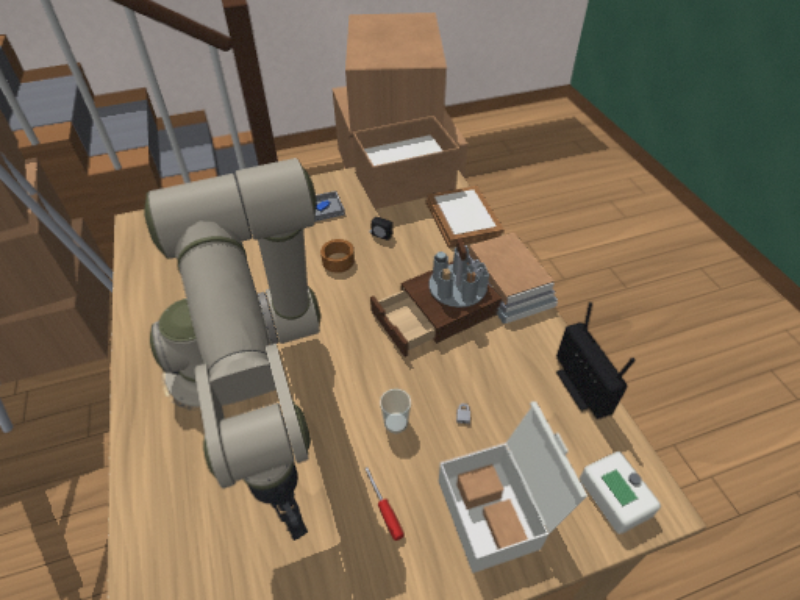

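The top view shows the padlock at (543,283), with its shackle up-left. The drawer is open with its face near (412,322), and the caddy is at (393,228). The key bin seems to be at the back, around (390,195). The tumbler is at (538,350).

Run:
```python
from h import *
t=np.load("top.npz");W=t["W"];im=t["im"];s=np.load("side.npz");S=s["W"]
def c(u,v): return W[int(v/1.5625),int(u/1.5625)].round(3)
print("pad",c(543,283),"caddy",c(393,228),"tab",c(480,300), "tumbler",c(538,350))
def box(Wx,lo,hi):
    P=Wx.reshape(-1,3); m=np.all((P>lo)&(P<hi),axis=1); return P[m]
p=c(543,283)
for X in(W,S):
    q=box(X,[p[0]-.05,p[1]-.05,.006],[p[0]+.05,p[1]+.05,.03])
    print("padlock",len(q),q.mean(0),q.min(0),q.max(0))
    r=cv2.minAreaRect((q[:,:2]*1000).astype(np.float32)); print(r)
# organiser top
for X in(W,S):
    q=box(X,[p[0]-.15,-.2,.059],[p[0]+.35,.2,.069])
    k=q
    print("base",len(q),cv2.minAreaRect((q[:,:2]*1000).astype(np.float32)))
    # drawer face top edge z .055-.0.062
    q=box(X,[p[0]-.15,-.2,.05],[p[0]+.02,.2,.066]); print("face",len(q),q.min(0),q.max(0),cv2.minAreaRect((q[:,:2]*1000).astype(np.float32)))
    q=box(X,[p[0]-.15,-.2,.195],[p[0]+.35,.2,.23]); print("handle",len(q),q.mean(0),cv2.minAreaRect((q[:,:2]*1000).astype(np.float32)))
# top view crop
x=int(393/1.5625);y=int(240/1.5625)
a=cv2.resize(im[y-60:y+70,x-65:x+65],(600,600),interpolation=cv2.INTER_CUBIC)
cv2.imwrite("pics/crop1.png",a)
```

```text
pad [ 0.565 -0.331  0.02 ] caddy [0.683 0.008 0.086] tab [ 0.531 -0.189 -0.002] tumbler [nan nan nan]
padlock 110 [ 0.56700446 -0.33551233  0.01326998] [ 0.52315692 -0.37625737  0.00603591] [ 0.60753212 -0.28720901  0.02211375]
((565.3275146484375, -331.7306823730469), (84.36569213867188, 89.03685760498047), 0.02803761512041092)
padlock 91 [ 0.56301537 -0.34218342  0.01326522] [ 0.5202832  -0.36472008  0.00613356] [ 0.5836809  -0.31058786  0.01854419]
((558.9618530273438, -343.3804626464844), (63.08353805541992, 46.394798278808594), 27.400466918945312)
base 1463 ((636.4698486328125, -6.634918212890625), (337.9334716796875, 217.96612548828125), 11.49127197265625)
face 418 [ 0.45094096 -0.12636314  0.05000101] [0.58499935 0.08334719 0.06597448] ((536.1441650390625, -21.882217407226562), (135.84027099609375, 188.2071990966797), 11.493664741516113)
handle 121 [0.68838477 0.00838054 0.21689594] ((689.5206909179688, 9.055213928222656), (54.36498260498047, 19.926319122314453), 86.17225646972656)
base 816 ((678.369873046875, -9.615234375), (426.32989501953125, 236.36318969726562), 11.247292518615723)
face 269 [ 0.45008832 -0.13051031  0.05028135] [0.58486523 0.07952367 0.06595203] ((533.0015869140625, -24.912796020507812), (135.34315490722656, 190.0391845703125), 11.202383041381836)
handle 66 [ 0.68636594 -0.00236776  0.2146696 ] ((688.6548461914062, 3.6599960327148438), (59.94623947143555, 13.851755142211914), 80.46492004394531)
```

View pics/crop1.png

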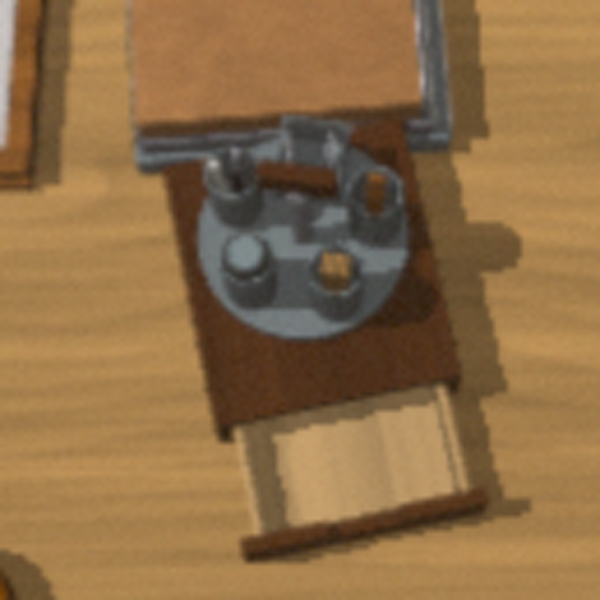

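The crop confirms the organiser yaw of about +11.4° and puts the key bin at the back at (315,145), so the caddy yaw is about 177°. Next I move above the padlock.

arm_command(turn=[[0,0,0],[0,0,0],[0,0,0],[0,0,0],[0,0,0],[0,0,0],[0,0,0],[0,0,0],[0,0,0],[0,0,0],[0,0,0],[0,0,0]], xyz=[[0.72,-0.14,0],[0.72,-0.14,0],[0.72,-0.14,0],[0.72,-0.14,0],[0.72,-0.14,0],[0.72,-0.14,0],[0.72,-0.14,0],[0.72,-0.14,0],[0.72,-0.14,0],[0.72,-0.14,0],[0.72,-0.14,0],[0.5,-0.14,0]], claw=[85,85,85,85,85,85,85,85,85,85,85,85])

```text
time_s: 1.3
position: [0.5248, -0.3461, 0.2031]
tool_rot: [[0.969, 0.248, -0.001], [0.248, -0.969, 0.001], [-0.0, -0.001, -1.0]]
ft_force: [-0.2, -0.2, -0.3]
grip_width: 0.0847
gripper_force: 0.0
```

Run:
```python
from h import *
o=env.observe();print(o["time_s"],o["position"],o["q"],o["tool_rot"])
im,d,ci=grab("wrist");np.savez("w1",im=im,d=d,W=cloud(d,ci));cv2.imwrite("pics/w1.png",im)
R,_=cv2.Rodrigues(np.array(ci["rvec"],float));print("cam",-R.T@np.ravel(ci["tvec"]))
```

```text
1.3 [ 0.52484189 -0.3460874   0.20308268] [-4.41794958e+01  2.99707609e+01  6.07159035e+01  1.34090417e-02
  8.93668204e+01  3.14397263e+01] [[ 9.68667136e-01  2.48362081e-01 -5.06370363e-04]
 [ 2.48362431e-01 -9.68666833e-01  8.18382787e-04]
 [-2.87248923e-04 -9.18503885e-04 -9.99999537e-01]]
cam [ 0.60222616 -0.32660136  0.37304848]
```

View pics/w1.png

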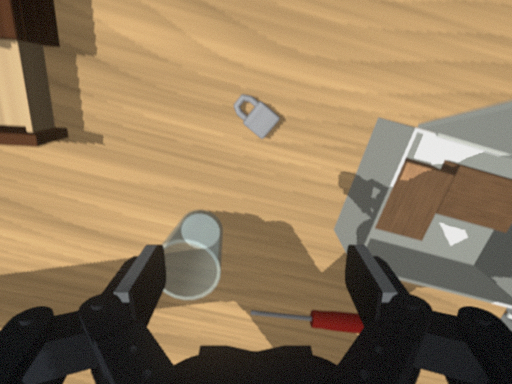

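The wrist view shows the padlock body at about (263,120), with its shackle to the upper left at (243,102). It is clear of the tumbler at (195,265) and of the box.

```bash
cat >> h.py <<'E'
def ray(uv,ci,z):
    K=np.array(ci["camera_matrix"],float)
    n=cv2.undistortPoints(np.array(uv,float).reshape(-1,1,2),K,np.array([ci["k1"],0,0,0,0.]))[:,0]
    R,_=cv2.Rodrigues(np.array(ci["rvec"],float));t=np.ravel(ci["tvec"])
    c=-R.T@t; D=np.c_[n,np.ones(len(n))]@R
    return c+D*((z-c[2])/D[:,2])[:,None]
def padlock(im,ci,win,z):
    u0,v0,u1,v1=win
    hsv=cv2.cvtColor(im,cv2.COLOR_BGR2HSV); m=(hsv[...,1]<60)&(hsv[...,2]>80)
    k=np.zeros_like(m);k[v0:v1,u0:u1]=m[v0:v1,u0:u1]; k=k.astype(np.uint8)
    b=cv2.morphologyEx(k,cv2.MORPH_OPEN,np.ones((11,11),np.uint8))
    def pts(a): v,u=np.nonzero(a); return ray(np.c_[u,v],ci,z)[:,:2]
    A,B=pts(k),pts(b)
    rb=cv2.minAreaRect((B*1000).astype(np.float32)); ra=cv2.minAreaRect((A*1000).astype(np.float32))
    dv=np.array(ra[0])-np.array(rb[0]); 
    print("all",ra,"body",rb,"dir",np.degrees(np.arctan2(dv[1],dv[0])))
E
python3 - <<'E'
from h import *
im,d,ci=grab("wrist"); print(env.observe()["position"])
padlock(im,ci,(225,85,290,145),.016)
padlock(im,ci,(225,85,290,145),.010)
E
```

```text
[ 0.52519577 -0.34538464  0.20282529]
all ((568.0557250976562, -334.5594787597656), (49.52151870727539, 31.926605224609375), 63.952903747558594) body ((564.1189575195312, -342.5075378417969), (31.743207931518555, 31.86357307434082), 64.49655151367188) dir 63.65024206765495
all ((567.4482421875, -334.7267150878906), (50.35402297973633, 32.4632568359375), 63.952945709228516) body ((563.4453125, -342.8084411621094), (32.276817321777344, 32.39918518066406), 64.49653625488281) dir 63.650496718400206
```

arm_command(turn=[[0,0,0],[0,0,0],[0,0,-0.99],[0,0,-0.99],[0,0,-0.99],[0,0,-0.99],[0,0,-0.99],[0,0,-0.99],[0,0,-0.99],[0,0,-0.99],[0,0,-0.99],[0,0,-0.99]], xyz=[[0.38,0.07,0],[0.38,0.07,0],[0,0,0.3],[0,0,0.3],[0,0,0.3],[0,0,0.3],[0,0,0.3],[0,0,0.3],[0,0,0.3],[0,0,0.3],[0,0,0.3],[0,0,0.3]], claw=[60,60,60,60,60,60,60,60,60,60,60,60])

```text
time_s: 2.6
position: [0.5607, -0.3454, 0.0529]
tool_rot: [[0.439, 0.899, -0.001], [0.899, -0.439, 0.0], [-0.0, -0.001, -1.0]]
ft_force: [0.3, 0.2, 0.2]
grip_width: 0.0598
gripper_force: 0.0
```

Run:
```python
from h import *
im,d,ci=grab("wrist");o=env.observe();print(o["position"],o["tool_rot"],o["grip_width"])
cv2.imwrite("pics/w2.png",im)
```

```text
[ 0.55975483 -0.34457497  0.05024795] [[ 0.43513782  0.90035552 -0.00387413]
 [ 0.90036312 -0.43512793  0.00315201]
 [ 0.00115219 -0.00485968 -0.99998753]] 0.06011771011467463
```

View pics/w2.png

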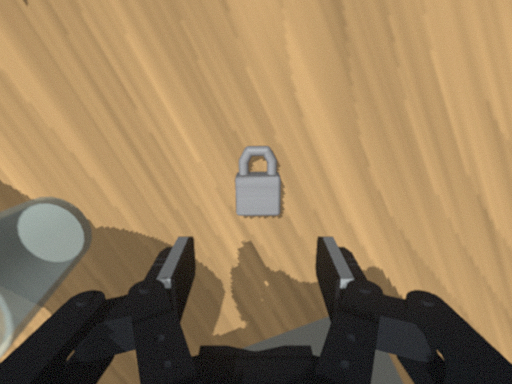

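The padlock is upright in view at (258,197), between the fingers and aligned with them. Now I descend and grip.

arm_command(turn=[[0,0,0],[0,0,0],[0,0,0],[0,0,0],[0,0,0],[0,0,0],[0,0,0],[0,0,0],[0,0,0],[0,0,0]], xyz=[[0.06,0.06,0.2],[0,0,0.25],[0,0,0.25],[0,0,0.2],[0,0,0],[0,0,0],[0,0,0],[0,0,0],[0,0,0],[0,0,0]], claw=[60,60,60,60,60,25,25,25,25,25], squeeze=40)

```text
time_s: 3.65
position: [0.5658, -0.3435, 0.009]
tool_rot: [[0.441, 0.897, 0.0], [0.897, -0.441, -0.0], [-0.0, 0.0, -1.0]]
ft_force: [0.3, -0.4, -0.1]
grip_width: 0.0249
gripper_force: 0.0
```

Run:
```python
from h import *
im,d,ci=grab("wrist");o=env.observe();print(o["position"],o["grip_width"],o["gripper_force"],o["ft_force"])
cv2.imwrite("pics/w3.png",im[100:330,130:390])
```

```text
[ 0.56572363 -0.34352261  0.00890098] 0.025033416441226714 0.0 [-0.62626787  0.35296229 -0.02010668]
```

View pics/w3.png

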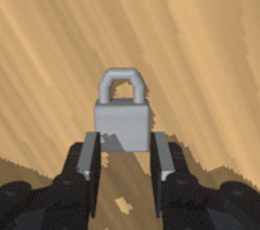

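Run:
```python
from h import *
im,d,ci=grab("wrist");o=env.observe();W=cloud(d,ci)
R=o["tool_rot"];T=o["position"]
def pr(p): return cv2.projectPoints(np.array([p]),np.array(ci["rvec"],float),np.ravel(ci["tvec"]).astype(float),np.array(ci["camera_matrix"],float),np.array([ci["k1"],0,0,0,0.]))[0].ravel().round(1)
for z in(0,-.01,-.019,-.03):
  print(z,[pr(T+R@np.array([0,y,z])) for y in(-.0125,0,.0125)])
padlock(im,ci,(200,160,310,258),.016)
L=(W-T)@R
for v in (220,228,236,244,252,260,270):
  print(v,[L[v,u].round(3).tolist() for u in(225,232,255,285,292,298)])
```

```text
0 [array([234.1, 223.7]), array([255.2, 223.8]), array([276.3, 223.8])]
-0.01 [array([233. , 231.3]), array([255.2, 231.3]), array([277.4, 231.4])]
-0.019 [array([231.9, 238.9]), array([255.2, 238.9]), array([278.5, 238.9])]
-0.03 [array([230.3, 249.3]), array([255.2, 249.3]), array([280.1, 249.3])]
all ((569.57470703125, -335.3448486328125), (54.22093963623047, 54.215354919433594), 63.85002136230469) body ((568.5315551757812, -332.72149658203125), (50.69274139404297, 31.123743057250977), 65.1817626953125) dir -68.31521209605404
220 [[0.006, -0.017, -0.007], [0.005, -0.013, -0.006], [0.005, -0.0, -0.007], [-0.002, 0.019, 0.009], [-0.001, 0.023, 0.009], [-0.001, 0.027, 0.009]]
228 [[-0.0, -0.017, -0.006], [0.0, -0.013, -0.006], [0.001, -0.0, -0.007], [-0.007, 0.019, 0.01], [-0.007, 0.023, 0.009], [-0.007, 0.027, 0.009]]
236 [[0.011, -0.014, -0.036], [-0.004, -0.013, -0.007], [-0.005, -0.0, -0.007], [0.011, 0.014, -0.037], [0.011, 0.017, -0.036], [-0.013, 0.027, 0.009]]
244 [[0.011, -0.014, -0.044], [-0.01, -0.014, -0.007], [-0.01, -0.0, -0.006], [0.011, 0.013, -0.044], [0.011, 0.017, -0.044], [0.011, 0.019, -0.044]]
252 [[0.011, -0.013, -0.051], [-0.024, -0.015, 0.009], [-0.025, -0.0, 0.01], [0.011, 0.013, -0.052], [0.01, 0.016, -0.05], [0.011, 0.018, -0.051]]
260 [[0.011, -0.012, -0.057], [-0.03, -0.015, 0.009], [-0.03, -0.0, 0.009], [0.009, 0.013, -0.054], [0.011, 0.015, -0.057], [0.011, 0.017, -0.058]]
270 [[0.007, -0.012, -0.058], [-0.037, -0.015, 0.008], [-0.039, -0.0, 0.011], [0.004, 0.013, -0.055], [0.011, 0.014, -0.065], [0.01, 0.017, -0.064]]
```

Run:
```python
from h import *
o=env.observe();R=o["tool_rot"];T=o["position"]
for n in("side","top","wrist"):
    im,d,ci=grab(n);W=cloud(d,ci);L=(W-T)@R
    m=(np.abs(L[...,0])<.03)&(np.abs(L[...,1])<.06)&(L[...,2]>-.12)&(L[...,2]<.004)&(im.max(2)<110)
    z=L[m]; print(n,m.sum()); 
    if len(z):
        for a in z[np.argsort(-z[:,2])][:300:20]: print(a.round(3))
    if n=="side":
        v,u=np.nonzero(m); print(u.min(),u.max(),v.min(),v.max()); 
        vc,uc=int(v.max()),int(np.median(u)); c=im[vc-70:vc+50,uc-80:uc+80]
        cv2.imwrite("pics/s3.png",cv2.resize(c,(800,600),interpolation=cv2.INTER_CUBIC))
```

```text
side 244
[-0.018 -0.01   0.003]
[-0.006  0.02  -0.032]
[-0.015  0.018 -0.054]
[-0.015 -0.019 -0.073]
[-0.013 -0.041 -0.078]
[-0.016 -0.019 -0.081]
[ 0.006  0.04  -0.085]
[-0.019  0.012 -0.093]
[-0.013 -0.042 -0.099]
[-0.013  0.052 -0.104]
[-0.013 -0.053 -0.109]
[-0.013 -0.057 -0.114]
[-0.007  0.047 -0.119]
283 316 247 270
top 0
wrist 36246
[ 0.014 -0.006  0.004]
[0.014 0.004 0.002]
[ 0.014 -0.003  0.001]
[0.014 0.003 0.   ]
[ 0.015 -0.009 -0.   ]
[ 0.02  -0.009 -0.001]
[ 0.015 -0.008 -0.001]
[ 0.023  0.011 -0.001]
[ 0.019 -0.009 -0.002]
[ 0.014 -0.003 -0.002]
[ 0.014 -0.016 -0.003]
[ 0.007  0.014 -0.004]
[-0.008  0.014 -0.005]
[-0.011 -0.005 -0.006]
[-0.01  -0.012 -0.006]
```

View pics/s3.png

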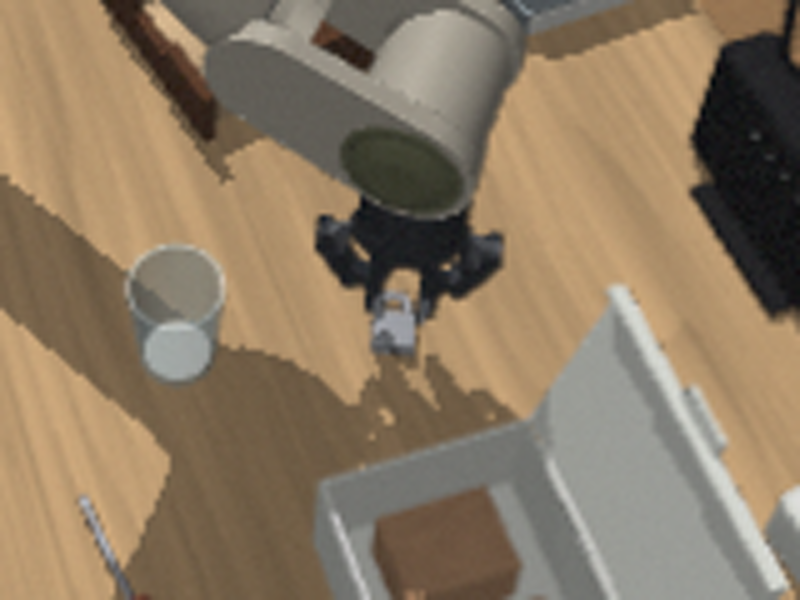

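The side view shows that the fingertips, at (400,300) in the crop, stop above the padlock. The depth agrees: the visible fingers end about 31 mm short of the reported TCP. I'll open and go lower in guarded steps.

arm_command(turn=[[0,0,0],[0,0,0],[0,0,0],[0,0,0],[0,0,0],[0,0,0],[0,0,0],[0,0,0]], xyz=[[0,-0.03,0],[0,0,0],[0,0,0],[0,0,0.1],[0,0,0.1],[0,0,0.1],[0,0,0],[0,0,0]], claw=[50,50,50,50,50,50,50,50])

```text
time_s: 4.7
position: [0.5643, -0.3428, -0.0065]
tool_rot: [[0.441, 0.897, -0.0], [0.897, -0.441, 0.0], [0.0, -0.0, -1.0]]
ft_force: [1.0, 0.3, 0.2]
grip_width: 0.0501
gripper_force: 0.0
```

```bash
cat > tip.py <<'E'
from h import *
im,d,ci=grab("wrist");o=env.observe();W=cloud(d,ci)
R=o["tool_rot"];T=o["position"];L=(W-T)@R
print(o["time_s"],T,o["grip_width"],o["ft_force"],o["gripper_force"])
m=(np.abs(L[...,0])<.016)&(np.abs(L[...,1])<.05)&(L[...,2]>-.12)&(W[...,2]>.021)
z=L[m];z=z[np.argsort(-z[:,2])];print(z[:60:4].round(3).tolist())
E
python3 tip.py
```

```text
4.75 [ 0.5644257  -0.34286396 -0.00624675] 0.049970759783589135 [0.74559933 0.78147971 0.25018691] 0.0
[[0.005, 0.025, -0.029], [0.005, -0.025, -0.03], [-0.005, -0.025, -0.03], [0.005, -0.025, -0.031], [0.006, 0.025, -0.031], [-0.005, -0.025, -0.031], [-0.007, 0.025, -0.031], [0.003, -0.025, -0.031], [-0.007, -0.025, -0.032], [0.0, 0.025, -0.032], [0.001, 0.025, -0.032], [0.001, -0.025, -0.032], [0.01, -0.031, -0.032], [-0.008, -0.025, -0.032], [0.01, 0.028, -0.032]]
```

arm_command(turn=[[0,0,0],[0,0,0],[0,0,0],[0,0,0],[0,0,0],[0,0,0],[0,0,0],[0,0,0],[0,0,0],[0,0,0]], xyz=[[0,0,0.1],[0,0,0.1],[0,0,0.12],[0,0,0],[0,0,0],[0,0,0],[0,0,0],[0,0,0],[0,0,0],[0,0,0]], claw=[50,50,50,50,25,25,25,25,25,25], squeeze=40)

```text
time_s: 5.75
position: [0.5645, -0.3429, -0.0221]
tool_rot: [[0.441, 0.897, 0.0], [0.897, -0.441, -0.0], [-0.0, 0.0, -1.0]]
ft_force: [-0.2, -0.2, 0.3]
grip_width: 0.0305
gripper_force: 39.9
```

```bash
python3 tip.py
```

```text
5.8 [ 0.56442257 -0.34286534 -0.0221336 ] 0.03113889289088167 [ 0.18967994 -1.05351951 -0.08915775] 39.86883580684662
[[0.011, -0.02, -0.043], [0.007, -0.028, -0.043], [0.006, 0.025, -0.043], [0.007, 0.025, -0.043], [0.011, 0.022, -0.043], [0.002, -0.015, -0.043], [0.006, -0.027, -0.043], [0.007, 0.028, -0.044], [0.01, -0.021, -0.044], [0.011, 0.02, -0.044], [0.01, -0.021, -0.044], [0.011, 0.016, -0.044], [0.006, -0.026, -0.044], [0.007, -0.024, -0.044], [0.007, 0.028, -0.044]]
```

Gripped: opening 31 mm, 40 N. Next I lift and carry it over the drawer.

arm_command(turn=[[0,0,0],[0,0,0],[0,0,0],[0,0,0],[0,0,0],[0,0,0],[0,0,0],[0,0,0],[0,0,0],[0,0,0],[0,0,0],[0,0,0]], xyz=[[0,0,-0.5],[0,0,-0.7],[0,0,-0.7],[0,0,-0.7],[0.645,-0.462,0],[0.645,-0.462,0],[0.645,-0.462,0],[0.645,-0.462,0],[0.645,-0.462,0],[0.645,-0.462,0],[0.645,-0.462,0],[0.645,-0.462,0]], claw=[25,25,25,25,25,25,25,25,25,25,25,25])

```text
time_s: 7.0
position: [0.5117, -0.0282, 0.1076]
tool_rot: [[0.442, 0.897, -0.0], [0.897, -0.442, 0.0], [-0.0, -0.0, -1.0]]
ft_force: [0.3, 0.3, -0.7]
grip_width: 0.031
gripper_force: 40.1
```

arm_command(turn=[[0,0,0.953],[0,0,0.953],[0,0,0.953],[0,0,0.953],[0,0,0.953],[0,0,0.953],[0,0,0.953],[0,0,0.953],[0,0,0.953],[0,0,0.953],[0,0,0.953],[0,0,0]], xyz=[[0,0,0],[0,0,0],[0,0,0],[0,0,0],[0,0,0],[0,0,0],[0,0,0],[0,0,0],[0,0,0],[0,0,0],[0,0,0],[0,0,0]], claw=[25,25,25,25,25,25,25,25,25,25,25,25])

```text
time_s: 8.2
position: [0.5122, -0.0297, 0.1076]
tool_rot: [[0.98, 0.197, -0.0], [0.197, -0.98, 0.0], [-0.0, -0.0, -1.0]]
ft_force: [0.1, -0.6, -0.5]
grip_width: 0.0309
gripper_force: 40.2
```

Run:
```python
from h import *
im,d,ci=grab("wrist");o=env.observe();W=cloud(d,ci);T=o["position"];np.savez("w4",im=im,W=W)
print(o["time_s"],T,o["tool_rot"],o["grip_width"],o["gripper_force"])
cv2.imwrite("pics/w4.png",im)
P=W.reshape(-1,3);th=np.radians(11.4);c,s=np.cos(th),np.sin(th)
P=P-[.6665,.0015,0];Q=np.c_[P[:,0]*c+P[:,1]*s,-P[:,0]*s+P[:,1]*c,P[:,2]]
def h(m,k,n): 
    q=Q[m]; print(n,len(q),np.percentile(q[:,k],[2,10,50,90,98]).round(4) if len(q) else "")
b=(Q[:,2]>.053)&(Q[:,2]<.068)
h(b&(Q[:,0]<-.15)&(abs(Q[:,1])<.12),0,"face x"); h(b&(Q[:,0]<-.17)&(abs(Q[:,1])<.12),1,"face y")
for y in(-.06,0,.06): h(b&(Q[:,0]>-.13)&(abs(Q[:,1]-y)<.01),0,"base x at %g"%y)
for y in(-.06,.06): h(b&(Q[:,0]<-.15)&(abs(Q[:,1]-y)<.01),0,"face x at %g"%y)
```

```text
8.25 [ 0.51220102 -0.02967746  0.10759044] [[ 9.79930231e-01  1.99340335e-01 -4.16236919e-04]
 [ 1.99340402e-01 -9.79930297e-01  1.27359918e-04]
 [-3.82495199e-04 -2.07776669e-04 -9.99999905e-01]] 0.030902956570695035 40.177568793296814
face x 2458 [-0.2014 -0.1999 -0.1933 -0.1896 -0.1891]
face y 2458 [-0.0917 -0.0831  0.0376  0.0839  0.0923]
base x at -0.06 3813 [-0.1023 -0.0953 -0.0651 -0.0387 -0.0329]
base x at 0 2454 [-0.1023 -0.0978 -0.0776 -0.0591 -0.0557]
base x at 0.06 3812 [-0.1017 -0.0952 -0.0645 -0.0383 -0.0329]
face x at -0.06 455 [-0.2015 -0.2003 -0.1941 -0.1898 -0.1895]
face x at 0.06 459 [-0.2014 -0.2002 -0.1939 -0.1895 -0.189 ]
```

View pics/w4.png

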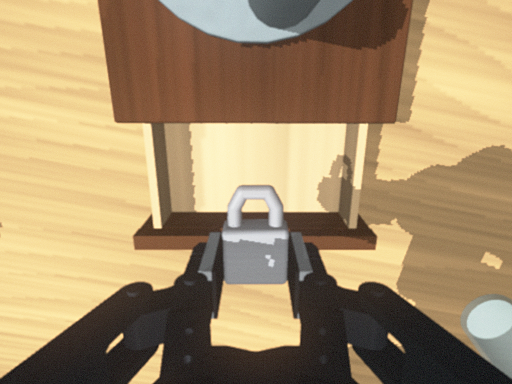

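The padlock, at (255,250) in the image, is held square over the drawer. The drawer gap spans x −189 to −104 mm of the organiser and the padlock fits at −172 to −122, so I lower it.

arm_command(turn=[[0,0,0],[0,0,0],[0,0,0],[0,0,0],[0,0,0],[0,0,0],[0,0,0],[0,0,0],[0,0,0],[0,0,0]], xyz=[[0,0,0.4],[0,0,0.5],[0,0,0.5],[0,0,0.4],[0,0,0.2],[0,0,0.1],[0,0,0.1],[0,0,0.06],[0,0,0.04],[0,0,0]], claw=[25,25,25,25,25,25,25,25,25,25])

```text
time_s: 9.25
position: [0.5125, -0.0298, -0.0071]
tool_rot: [[0.98, 0.198, 0.0], [0.198, -0.98, -0.0], [0.0, 0.0, -1.0]]
ft_force: [-0.2, 0.5, -0.7]
grip_width: 0.0308
gripper_force: 40.1
```

arm_command(turn=[[0,0,0],[0,0,0],[0,0,0],[0,0,0]], xyz=[[0,0,0.02],[0,0,0.02],[0,0,0.02],[0,0,0]], claw=[25,25,25,25])

```text
time_s: 9.65
position: [0.5125, -0.0297, -0.0102]
tool_rot: [[0.98, 0.198, 0.0], [0.198, -0.98, -0.0], [0.0, 0.0, -1.0]]
ft_force: [-0.2, 1.0, 0.5]
grip_width: 0.0307
gripper_force: 40.3
```

The wrist force has gone from −0.7 to +0.5 N, so the padlock is resting on the drawer floor. I release it gently and retreat.

arm_command(turn=[[0,0,0],[0,0,0],[0,0,0],[0,0,0],[0,0,0],[0,0,0],[0,0,0],[0,0,0],[0,0,0],[0,0,0]], xyz=[[0,0,0],[0,0,0],[0,0,0],[0,0,0],[0,0,-0.2],[0,0,-0.4],[0,0,-0.6],[0,0,-0.6],[0,0,-0.5],[0,0,0]], claw=[34,40,46,52,52,52,52,52,52,52])

```text
time_s: 10.65
position: [0.514, -0.0301, 0.1085]
tool_rot: [[0.98, 0.198, 0.007], [0.198, -0.98, -0.002], [0.006, 0.003, -1.0]]
ft_force: [0.7, -0.1, -0.3]
grip_width: 0.0519
gripper_force: 0.0
```

Run:
```python
from h import *
im,d,ci=grab("wrist");o=env.observe();W=cloud(d,ci)
print(o["time_s"],o["position"])
P=W.reshape(-1,3);th=np.radians(11.4);c,s=np.cos(th),np.sin(th)
P=P-[.6665,.0015,0];Q=np.c_[P[:,0]*c+P[:,1]*s,-P[:,0]*s+P[:,1]*c,P[:,2]]
g=(abs(Q[:,1])<.04)&(Q[:,0]>-.187)&(Q[:,0]<-.108)
m=g&(Q[:,2]>.018)&(Q[:,2]<.045)
q=Q[m];print("lock",len(q),q.min(0),q.max(0),np.median(q[:,2]));print("floor",np.median(Q[g&(Q[:,2]<.018),2]))
r=cv2.minAreaRect((q[:,:2]*1000).astype(np.float32));print(r)
m=(abs(Q[:,2]-.057)<.01)&(Q[:,0]<-.18)&(abs(Q[:,1])<.1);print("face",np.percentile(Q[m,0],[2,98]))
cv2.imwrite("pics/w5.png",im)
```

```text
10.7 [ 0.51304432 -0.02987505  0.10655438]
lock 1802 [-0.17246115 -0.01682164  0.01837351] [-0.12302352  0.01505382  0.02988181] 0.027275939689016683
floor 0.01184453567290037
((-147.74893188476562, -0.8406562805175781), (49.42618942260742, 31.880098342895508), 0.11271985620260239)
face [-0.20145427 -0.18905337]
```

The padlock lies flat in the drawer: top at 28 mm and footprint 49×32 mm, clear of the panel. Now I move in front of the drawer with the fingers closed.

arm_command(turn=[[0,0,0],[0,0,0],[0,0,0],[0,0,0],[0,0,0],[0,0,0],[0,0,0],[0,0,0],[0,0,0],[0,0,0]], xyz=[[-0.4,0,0],[-0.6,0,0],[-0.6,0,0],[0,0,0],[0,0,0.5],[0,0,0.7],[0,0,0.6],[0,0,0.4],[0,0,0.1],[0,0,0]], claw=[0,0,0,0,0,0,0,0,0,0])

```text
time_s: 11.7
position: [0.4339, -0.0454, -0.0108]
tool_rot: [[0.98, 0.198, -0.002], [0.198, -0.98, 0.001], [-0.001, -0.001, -1.0]]
ft_force: [0.4, -0.9, -0.3]
grip_width: 0.0003
gripper_force: 0.0
```

```bash
cat > org.py <<'E'
from h import *
def w2o(P):
    th=np.radians(11.4);c,s=np.cos(th),np.sin(th);P=np.asarray(P)-[.6665,.0015,0]
    return np.stack([P[...,0]*c+P[...,1]*s,-P[...,0]*s+P[...,1]*c,P[...,2]],-1)
E
python3 - <<'E'
from org import *
o=env.observe();print(w2o(o["position"]),o["grip_width"],o["ft_force"])
im,d,ci=grab("wrist");Q=w2o(cloud(d,ci)).reshape(-1,3)
m=(abs(Q[:,2]-.057)<.01)&(Q[:,0]>-.215)&(Q[:,0]<-.18)&(abs(Q[:,1])<.1)&(abs(Q[:,1])>.05);print("face",np.percentile(Q[m,0],[2,98]),m.sum())
T=w2o(o["position"]);m=(abs(Q[:,0]-T[0])<.02)&(abs(Q[:,1])<.03)&(Q[:,2]>.008);print("finger",Q[m].min(0),Q[m].max(0))
E
```

```text
[-2.37254974e-01 -1.42870966e-05 -1.07697326e-02] 0.00025153147104701144 [ 0.44950677 -0.92108081 -0.27173545]
face [-0.20139139 -0.189319  ] 9586
finger [-0.24952378 -0.02999415  0.02025058] [-0.21742286  0.02999972  0.10914995]
```

arm_command(turn=[[0,0,0],[0,0,0],[0,0,0],[0,0,0],[0,0,0],[0,0,0],[0,0,0],[0,0,0],[0,0,0],[0,0,0],[0,0,0],[0,0,0]], xyz=[[0.2,0,0],[0.2,0,0],[0.1,0,0],[0.1,0,0],[0.16,0,0],[0.18,0,0],[0.2,0,0],[0.2,0,0],[0.2,0,0],[0.2,0,0],[0.18,0,0],[0.12,0,0]], claw=[0,0,0,0,0,0,0,0,0,0,0,0])

```text
time_s: 12.95
position: [0.5348, -0.0252, -0.0104]
tool_rot: [[0.98, 0.198, 0.0], [0.198, -0.98, -0.0], [0.0, 0.0, -1.0]]
ft_force: [-0.5, -0.7, 1.3]
grip_width: 0.0
gripper_force: 0.7
```

arm_command(turn=[[0,0,0],[0,0,0],[0,0,0],[0,0,0]], xyz=[[0.04,0,0],[0.03,0,0],[0.02,0,0],[0,0,0]], claw=[0,0,0,0])

```text
time_s: 13.35
position: [0.5383, -0.0245, -0.0103]
tool_rot: [[0.98, 0.197, 0.0], [0.197, -0.98, 0.0], [0.0, -0.0, -1.0]]
ft_force: [-0.4, -0.5, -0.9]
grip_width: 0.0001
gripper_force: 0.2
```

```bash
cat > face.py <<'E'
from org import *
o=env.observe();print(o["time_s"],w2o(o["position"]),o["ft_force"])
im,d,ci=grab("wrist");Q=w2o(cloud(d,ci)).reshape(-1,3)
for y in(-.06,.06):
    m=(abs(Q[:,2]-.06)<.008)&(Q[:,0]>-.21)&(Q[:,0]<-.1)&(abs(Q[:,1]-y)<.03);print("face",np.percentile(Q[m,0],[.5,2,10]),m.sum())
E
python3 face.py
```

```text
13.35 [-0.1307812  -0.00014686 -0.01029259] [-0.3763355  -0.51798477 -0.89623308]
face [-0.12030252 -0.11977145 -0.11834025] 7436
face [-0.12010496 -0.11958631 -0.11813315] 7324
```

arm_command(turn=[[0,0,0],[0,0,0],[0,0,0],[0,0,0]], xyz=[[0.02,0,0],[0.02,0,0],[0.02,0,0],[0,0,0]], claw=[0,0,0,0])

```text
time_s: 13.8
position: [0.5414, -0.0239, -0.0103]
tool_rot: [[0.98, 0.198, 0.0], [0.198, -0.98, 0.0], [0.0, 0.0, -1.0]]
ft_force: [0.1, 0.5, -0.6]
grip_width: -0.0003
gripper_force: 0.2
```

arm_command(turn=[[0,0,0],[0,0,0],[0,0,0]], xyz=[[0.02,0,0],[0.02,0,0],[0,0,0]], claw=[0,0,0])

```text
time_s: 14.1
position: [0.5425, -0.0236, -0.0103]
tool_rot: [[0.98, 0.198, -0.002], [0.198, -0.98, -0.0], [-0.002, -0.0, -1.0]]
ft_force: [-5.3, -2.2, 2.5]
grip_width: 0.0002
gripper_force: 2.7
```

```bash
python3 face.py
```

```text
14.1 [-0.12655146 -0.0001319  -0.01026152] [-5.26520939 -2.17332509  2.52671881]
face [-0.11613855 -0.11565862 -0.11448117] 5522
face [-0.11604338 -0.11553891 -0.11438697] 5470
```

arm_command(turn=[[0,0,0],[0,0,0],[0,0,0]], xyz=[[0.02,0,0],[0.02,0,0],[0,0,0]], claw=[0,0,0])

```text
time_s: 14.45
position: [0.5423, -0.0236, -0.0103]
tool_rot: [[0.98, 0.198, -0.007], [0.198, -0.98, -0.001], [-0.007, -0.001, -1.0]]
ft_force: [-14.4, -6.1, 8.7]
grip_width: -0.0004
gripper_force: 7.8
```

```bash
python3 face.py
```

```text
14.45 [-1.26712745e-01 -5.31160418e-05 -1.03089879e-02] [-14.38352691  -6.05199582   8.72364648]
face [-0.11618615 -0.11567318 -0.11452862] 5526
face [-0.11591085 -0.11540978 -0.11428384] 5394
```

There is a 15.6 N reaction with no motion, so the drawer is against its hard stop and shut. I back off, rise and look at the caddy from above.

arm_command(turn=[[0,0,0],[0,0,0],[0,0,0],[0,0,0],[0,0,0],[0,0,0],[0,0,0],[0,0,0],[0,0,0],[0,0,0],[0,0,0],[0,0,0]], xyz=[[-0.1,0,0],[-0.25,0,0],[0,0,-0.5],[0,0,-0.8],[0,0,-0.8],[0,0,-0.8],[0,0,-0.8],[0,0,-0.8],[0,0,-0.5],[0.6,0,0],[0.6,0,0],[0.4,0,0]], claw=[0,0,0,0,0,0,30,40,40,40,40,40])

```text
time_s: 15.7
position: [0.6081, -0.0103, 0.2397]
tool_rot: [[0.98, 0.198, 0.001], [0.198, -0.98, 0.0], [0.001, -0.0, -1.0]]
ft_force: [-0.1, -0.3, -0.3]
grip_width: 0.0398
gripper_force: 0.0
```

```bash
python3 face.py
python3 - <<'E'
from org import *
o=env.observe();print(o["position"],o["q"])
im,d,ci=grab("wrist");Q=w2o(cloud(d,ci));np.savez("w6",im=im,Q=Q)
q=Q.reshape(-1,3);m=(q[:,2]>.205)&(q[:,2]<.23)&(abs(q[:,0]-.023)<.05)&(abs(q[:,1])<.05)
print("handle",m.sum(),q[m].mean(0),cv2.minAreaRect((q[m][:,:2]*1000).astype(np.float32)))
m=(q[:,2]>.11)&(q[:,2]<.128)&(abs(q[:,0]-.023)<.1)&(abs(q[:,1])<.1)
print("bin",m.sum(),q[m].mean(0),cv2.minAreaRect((q[m][:,:2]*1000).astype(np.float32)))
m=(q[:,2]>.066)&(q[:,2]<.085)&(abs(q[:,1])<.09)&(q[:,0]<.0)&(q[:,0]>-.09)
from scipy.optimize import least_squares
print("disc front",q[m][:,0].min())
cv2.imwrite("pics/w6.png",im)
E
```

```text
15.7 [-5.96179472e-02 -1.96869146e-06  2.39681426e-01] [-0.10372048 -0.3479751  -0.34793162]
face [-0.11560361 -0.11529814 -0.11417832] 568
face [-0.1155019  -0.11531495 -0.11410541] 576
[ 0.60966848 -0.00994643  0.23884877] [-1.20712771e+01  2.68374461e+01  6.03078222e+01  5.48240748e-02
  9.27957192e+01  6.64886048e+01]
handle 2530 [2.43920733e-02 1.19001617e-04 2.22403783e-01] ((24.165325164794922, -0.344268798828125), (56.44579315185547, 14.05856990814209), 69.71083068847656)
bin 1857 [ 0.03970237 -0.00768795  0.12012397] ((19.536685943603516, -5.8841705322265625), (132.96641540527344, 132.61778259277344), 12.883851051330566)
disc front -0.08975554076480316
```

View pics/w6.png

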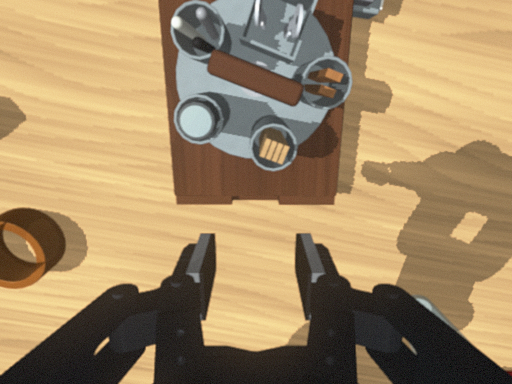

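The caddy view shows the handle at about (255,78), 20° off the organiser's y axis, and the key bin at the back right at (280,30). The caddy is therefore at +159.7° relative to the organiser. One grasp works: joint 6 goes from about −1° to 159°, within its range.

arm_command(turn=[[0,0,0],[0,0,0],[0,0,0],[0,0,-0.996],[0,0,-0.996],[0,0,-0.996],[0,0,-0.996],[0,0,-0.996],[0,0,-0.996],[0,0,-0.996],[0,0,-0.996],[0,0,-0.996]], xyz=[[0.5,0,0],[0.64,0,0],[0.5,0,0],[0,0,0],[0,0,0],[0,0,0],[0,0,0],[0,0,0],[0,0,0],[0,0,0],[0,0,0],[0,0,0]], claw=[40,40,40,40,40,40,40,40,40,40,40,40])

```text
time_s: 17.0
position: [0.6864, 0.0053, 0.2399]
tool_rot: [[0.553, 0.833, 0.0], [0.833, -0.553, 0.0], [0.0, 0.0, -1.0]]
ft_force: [-0.9, -0.2, 0.0]
grip_width: 0.0402
gripper_force: 0.0
```

arm_command(turn=[[0,0,-0.996],[0,0,-0.996],[0,0,-0.996],[0,0,-0.996],[0,0,-0.996],[0,0,0],[0,0,0]], xyz=[[0,0,0],[0,0,0],[0,0,0],[0,0,0],[0,0,0],[0,0,0],[0,0,0]], claw=[40,40,40,40,40,40,40])

```text
time_s: 17.7
position: [0.6866, 0.0054, 0.2399]
tool_rot: [[0.157, 0.988, 0.0], [0.988, -0.157, 0.0], [0.0, 0.0, -1.0]]
ft_force: [-0.2, -0.1, -0.8]
grip_width: 0.0402
gripper_force: 0.0
```

Run:
```python
from org import *
o=env.observe();R=o["tool_rot"];print(o["time_s"],w2o(o["position"]),o["q"],"yaw",np.degrees(np.arctan2(R[1,0],R[0,0])))
im,d,ci=grab("wrist");W=cloud(d,ci)
q=((W-o["position"])@R).reshape(-1,3);zw=W[...,2].ravel()
m=(zw>.2)&(zw<.232)&(abs(q[:,0])<.06)&(abs(q[:,1])<.02)
print("handle in tool",m.sum(),cv2.minAreaRect((q[m][:,:2]*1000).astype(np.float32)))
```

```text
17.7 [ 2.04513377e-02 -1.82280853e-04  2.39910414e-01] [-9.40858441e+00  3.56661962e+01  4.44796952e+01  6.11460900e-03
  9.98427831e+01 -3.90427664e-01] yaw 80.98288970512932
handle in tool 1838 ((1.8035449981689453, 3.9109764099121094), (13.800434112548828, 55.433929443359375), 89.9560546875)
```

arm_command(turn=[[0,0,0],[0,0,0],[0,0,0],[0,0,0],[0,0,0],[0,0,0],[0,0,0],[0,0,0],[0,0,0],[0,0,0],[0,0,0],[0,0,0]], xyz=[[0.036,0.078,0],[0,0,0.3],[0,0,0.5],[0,0,0.42],[0,0,0.2],[0,0,0],[0,0,0],[0,0,0],[0,0,0],[0,0,0],[0,0,0],[0,0,0]], claw=[40,40,40,40,40,40,28,20,10,8,8,8], squeeze=40)

```text
time_s: 18.95
position: [0.6906, 0.0067, 0.1701]
tool_rot: [[0.154, 0.988, 0.0], [0.988, -0.154, -0.0], [-0.0, 0.0, -1.0]]
ft_force: [-5.2, 0.4, 5.1]
grip_width: 0.0133
gripper_force: 50.2
```

Run:
```python
from org import *
o=env.observe();print(o["time_s"],w2o(o["position"]),o["q"],o["ft_force"],o["wrist_torque"],o["grip_width"],o["gripper_force"])
```

```text
18.95 [0.02468782 0.00029781 0.17014047] [-9.23791157e+00  3.77378045e+01  5.17091070e+01 -8.66924485e-03
  9.05321888e+01 -3.54757391e-01] [-5.19567625  0.43914912  5.05397879] [0.02546333 0.90415398 0.00660064] 0.01325567276589557 50.20214818418026
```

arm_command(turn=[[0,0,0],[0,0,0],[0,0,0.4],[0,0,0.8],[0,0,0.998],[0,0,0.998],[0,0,0.998],[0,0,0.998],[0,0,0.998],[0,0,0.998],[0,0,0.998],[0,0,0.998]], xyz=[[0,-0.02,-0.02],[0,0,0],[0,0,0],[0,0,0],[0,0,0],[0,0,0],[0,0,0],[0,0,0],[0,0,0],[0,0,0],[0,0,0],[0,0,0]], claw=[8,8,8,8,8,8,8,8,8,8,8,8])

```text
time_s: 20.15
position: [0.691, 0.0065, 0.1701]
tool_rot: [[0.819, 0.573, 0.003], [0.573, -0.819, -0.0], [0.002, 0.002, -1.0]]
ft_force: [4.5, 0.0, 0.6]
grip_width: 0.0131
gripper_force: 49.4
```

Run:
```python
from org import *
o=env.observe();R=o["tool_rot"];print(o["time_s"],w2o(o["position"]),"yaw",np.degrees(np.arctan2(R[1,0],R[0,0])),o["q"],o["ft_force"],o["wrist_torque"],o["grip_width"],o["gripper_force"])
```

```text
20.15 [2.50262857e-02 5.36679730e-05 1.70149840e-01] yaw 34.98303826878067 [-9.25171948e+00  3.76997489e+01  5.17813746e+01  2.37159607e-03
  9.03540388e+01  4.57653787e+01] [4.53759372 0.02160684 0.58734372] [-0.07631582 -0.59146632  0.04916022] 0.013079120957104529 49.444228783249855
```

arm_command(turn=[[0,0,0.998],[0,0,0.998],[0,0,0.998],[0,0,0.998],[0,0,0.998],[0,0,0.998],[0,0,0.998],[0,0,0.998],[0,0,0.998],[0,0,0.998],[0,0,0.998],[0,0,0.998]], xyz=[[0,0,0],[0,0,0],[0,0,0],[0,0,0],[0,0,0],[0,0,0],[0,0,0],[0,0,0],[0,0,0],[0,0,0],[0,0,0],[0,0,0]], claw=[8,8,8,8,8,8,8,8,8,8,8,8])

```text
time_s: 21.35
position: [0.6911, 0.006, 0.1701]
tool_rot: [[0.907, -0.421, 0.003], [-0.421, -0.907, -0.001], [0.003, -0.0, -1.0]]
ft_force: [4.5, -3.7, 0.6]
grip_width: 0.0135
gripper_force: 49.4
```

arm_command(turn=[[0,0,0.998],[0,0,0.998],[0,0,0.998],[0,0,0.998],[0,0,0.998],[0,0,0.998],[0,0,0.998],[0,0,0.998],[0,0,0.998],[0,0,0.8],[0,0,0.6],[0,0,0.2]], xyz=[[0,0,0],[0,0,0],[0,0,0],[0,0,0],[0,0,0],[0,0,0],[0,0,0],[0,0,0],[0,0,0],[0,0,0],[0,0,0],[0,0,0]], claw=[8,8,8,8,8,8,8,8,8,8,8,8])

```text
time_s: 22.55
position: [0.6907, 0.0057, 0.1702]
tool_rot: [[0.213, -0.977, 0.002], [-0.977, -0.213, -0.002], [0.002, -0.002, -1.0]]
ft_force: [2.7, -4.4, 0.7]
grip_width: 0.0131
gripper_force: 49.6
```

```bash
cat > fin.py <<'E'
from org import *
o=env.observe();R=o["tool_rot"];print(o["time_s"],w2o(o["position"]),"yaw",np.degrees(np.arctan2(R[1,0],R[0,0])),o["q"].round(1),o["ft_force"],o["wrist_torque"],o["grip_width"],o["gripper_force"],abs(o["qvel"]).max())
im,d,ci=grab("top");Q=w2o(cloud(d,ci));q=Q.reshape(-1,3)
x=int(400/1.5625);y=int(240/1.5625);cv2.imwrite("pics/fin.png",cv2.resize(im[y-60:y+70,x-75:x+75],(690,598),interpolation=cv2.INTER_CUBIC))
m=(abs(q[:,2]-.06)<.012)&(q[:,0]<-.09)&(q[:,0]>-.23)&(abs(q[:,1])<.1);print("face",m.sum(),np.percentile(q[m,0],[.5,2]))
im,d,ci=grab("wrist");q=w2o(cloud(d,ci)).reshape(-1,3)
m=(abs(q[:,2]-.123)<.006)&(abs(q[:,0]+.028)<.05)&(abs(q[:,1])<.05)
if m.sum()>20:print("bin rim",m.sum(),q[m].mean(0),cv2.minAreaRect((q[m][:,:2]*1000).astype(np.float32)))
E
python3 fin.py
```

```text
22.55 [ 0.02453544 -0.00065825  0.17016133] yaw -77.7188967663657 [-9.300e+00  3.770e+01  5.180e+01 -1.000e-01  9.040e+01  1.584e+02] [ 2.74389932 -4.42999971  0.71119169] [-0.64921421 -0.38008036  0.03742   ] 0.01313185191215843 49.572375789284706 8.096065181863729
face 207 [-0.11472863 -0.11440546]
bin rim 1612 [-0.02376154 -0.00561802  0.12224352] ((-15.367176055908203, -3.171192169189453), (73.66265106201172, 94.03646087646484), 0.3280668556690216)
```

View pics/fin.png

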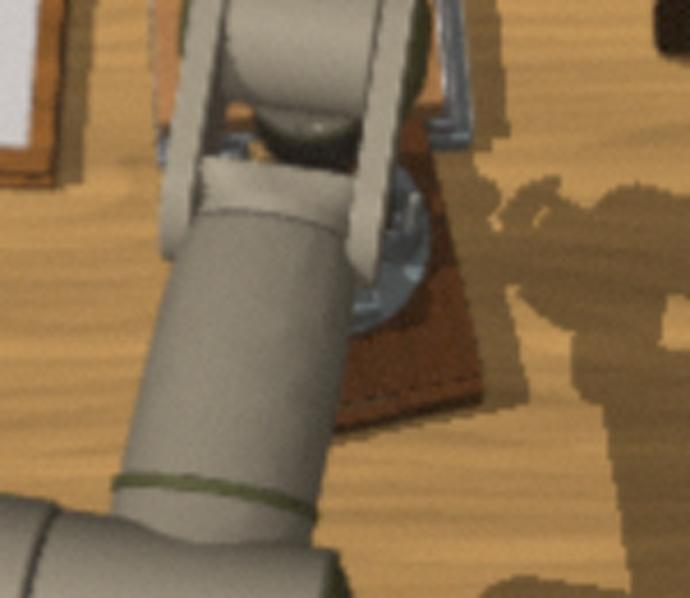

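The arm hides most of the caddy from above, but the drawer front at about (410,410) is flush. I let the arm settle and measure the bin numerically.

arm_command(turn=[[0,0,0],[0,0,0],[0,0,0],[0,0,0]], xyz=[[0,0,0],[0,0,0],[0,0,0],[0,0,0]], claw=[8,8,8,8])

```text
time_s: 23.05
position: [0.6907, 0.0057, 0.1701]
tool_rot: [[0.214, -0.977, 0.002], [-0.977, -0.214, -0.002], [0.002, -0.002, -1.0]]
ft_force: [3.0, -5.0, 0.7]
grip_width: 0.0133
gripper_force: 49.6
```

```bash
cat >> fin.py <<'E'
for lo,hi in((.116,.128),(.119,.126)):
    m=(q[:,2]>lo)&(q[:,2]<hi)&(abs(q[:,0]+.028)<.034)&(abs(q[:,1])<.034)
    print("bin",m.sum(),cv2.minAreaRect((q[m][:,:2]*1000).astype(np.float32)))
o=env.observe();R=o["tool_rot"];L=(cloud(d,ci)-o["position"])@R;L=L.reshape(-1,3)
m=(q[:,2]>.21)&(q[:,2]<.227)&(abs(L[:,0])>.013)&(abs(L[:,0])<.03)&(abs(L[:,1])<.012)
if m.sum()>20: print("handle tool",m.sum(),np.polyfit(L[m,0],L[m,1],1),cv2.minAreaRect((q[m][:,:2]*1000).astype(np.float32)))
E
python3 fin.py
```

```text
23.05 [ 0.02453605 -0.00069832  0.17013649] yaw -77.61999457822328 [-9.300e+00  3.770e+01  5.180e+01 -1.000e-01  9.040e+01  1.583e+02] [ 3.01085808 -5.00573281  0.71115467] [-0.62998793 -0.41066169 -0.04593907] 0.0133307918640483 49.57680344581604 0.1428447453001935
face 207 [-0.11491174 -0.1147902 ]
bin rim 1591 [-0.02402044 -0.0056944   0.12227464] ((-15.41286849975586, -3.2435874938964844), (73.79117584228516, 93.523193359375), 0.19248317182064056)
bin 1463 ((-25.366458892822266, 3.5353965759277344), (53.8856201171875, 60.48758316040039), 0.47874873876571655)
bin 1159 ((-25.313337326049805, 3.5239086151123047), (53.962646484375, 60.3660774230957), 0.662329375743866)
handle tool 2117 [-0.00071505  0.00050437] ((24.050113677978516, -1.1690940856933594), (14.079567909240723, 56.21395492553711), 0.6799513101577759)
```

The yaw is 0.9° short of square, so I apply a small correction and take out the side load.

arm_command(turn=[[0,0,0.1],[0,0,0.08],[0,0,0],[0,0,0],[0,0,0]], xyz=[[0.012,0,0],[0,0,0],[0,0,0],[0,0,0],[0,0,0]], claw=[8,8,8,8,8])

```text
time_s: 23.65
position: [0.6907, 0.0057, 0.1701]
tool_rot: [[0.199, -0.98, 0.002], [-0.98, -0.199, -0.001], [0.001, -0.001, -1.0]]
ft_force: [5.2, -2.9, 1.6]
grip_width: 0.0133
gripper_force: 49.8
```

```bash
python3 fin.py
```

```text
23.65 [ 0.02452034 -0.00066824  0.17013424] yaw -78.51683734785021 [ -9.3  37.7  51.8  -0.   90.4 159.2] [ 5.18726426 -2.90773038  1.5918027 ] [-0.55012554 -0.57727208 -0.00317934] 0.01330132902759789 49.77256938815117 0.07823291447725018
face 202 [-0.11508177 -0.11449801]
bin rim 1601 [-0.02401699 -0.00497097  0.1222316 ] ((-15.552276611328125, -3.2035484313964844), (73.85575866699219, 93.86165618896484), 0.29502442479133606)
bin 1456 ((-25.31894302368164, 3.9744110107421875), (59.92827224731445, 53.97022247314453), 89.568359375)
bin 1155 ((-25.31894302368164, 3.9744110107421875), (59.92827224731445, 53.97022247314453), 89.568359375)
handle tool 2097 [-0.00114601  0.00047932] ((23.928112030029297, -0.9650402069091797), (14.03734302520752, 56.226898193359375), 0.15186311304569244)
```

```bash
python3 -c "
from rig import env
print(env.close_job())"
```

```text
the job is handed in; nothing more can be done
None
```

I've handed the job in at 23.7 s: the padlock lies flat in the shut drawer, and the key bin faces front to within about 0.2°, with the gripper still holding the caddy handle. I knowingly touched nothing else, though I didn't re-check the other items.

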